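# Open the carton rack: release the ratchet stop and push it home

### The arm

A 7-joint arm with a two-finger parallel gripper is mounted at the origin on the work surface. World frame = base frame: x ahead of the robot, y to its left, z up, the work surface at z = 0. Lengths are in mm, angles in rad, forces in N, time in s.
With the tool pointing down it reaches from about 400 to 875 mm from the base axis. Payload 6.5 kg.
Tool frame: the origin (TCP) lies on the mounting face of the last link; the fingertips stand 173 mm ahead of it and the grasp point (between the pads) lies 155 mm ahead of it; x points along the fingers, y is the direction in which the jaws open and shut, and the axes are right-handed (so a half turn about x gives the same grasp; the last joint's range is limited). The gripper opens to 85 mm and grips with 20 to 120 N. Pads are 22 mm wide; open, the fingers measure 114 mm over their backs; the gripper's body (76 mm by 85 mm) begins 54 mm behind the grasp point. The pads swing forward as they close: fully open they stand 13 mm farther back than shut.
Start: joints at [-1.347, 0.536, -0.004, 1.538, 0.003, 1.067, -0.071], TCP at [185.735, 622.891, 404.69] pointing down, gripper open.
Joint ranges: [-2.7, 2.7], [-0.37, 2.16], [-1.27, 1.26], [0.24, 2.4], [-1.31, 4.45], [0.19, 1.91], [-2.76, 2.76]. Speed limits (rad/s): [2.39, 2.39, 3.14, 3.14, 3.14, 3.14, 3.14].

### API

Orientations are given as [roll, pitch, yaw] about the fixed x, y, z axes, in that order (R = Rz(yaw) Ry(pitch) Rx(roll)).
In Python, from station import robot, camera, camera_params, silhouettes, pinpoint gives the robot as it stands.
- The arm moves only by the tool step_arm, never from a script. Its argument "rows" is a list of rows, each an object of numbers: "ax", "ay", "az": the turn, a rotation vector about the tool's x, y, z in degrees; "x", "y", "z": the shift along the tool's x, y, z in m; "hand": the closure, from 0 (fully open) to 1 (shut). In form: [{"ax": .., "ay": .., "az": .., "x": .., "y": .., "z": .., "hand": ..}, ...]. A call has exactly 8 rows; each row shifts and turns the commanded pose from where the row before left it, along the tool's axes as they then stand; what a row does not reach is not made up. A row lasts 1/10 s, in which the tool goes at most 50 mm and 8.59 degrees, less where a joint would pass 70% of its speed; a pose out of reach is approached as far as the arm can. A call with a gripper value outside its range is refused whole. The fingers move at their own pace and stop on an object; the grip force is fixed at half the most. Time passes only in rows, so rows that do not move let the fingers close, or fill a call up. It gives the time, the measured TCP pose, the force and the opening at its end, in the units of the state.
- robot.get_obs(): the state, without advancing time (a new reading comes with each control period).
- camera(name): name is "scene" or "top" or "wrist"; returns the picture (480x640x3 uint8, blue, green, red); there is no depth.
- camera_params(name): a dict with "vfov" (degrees; the focal length in pixels is half the picture's height over the tangent of half this angle, whatever the lens; pixels are square), "cx", "cy" (the principal point, pixels), "distortion" ([k1, k2, p1, p2, k3] as OpenCV has them; the pictures are not rectified), "rvec" (rotation vector, rad) and "tvec" (3), from world to camera coordinates, as OpenCV has them; the wrist camera has in their place "tool_from_camera" (4x4, takes a point from camera to tool coordinates, whose origin is the TCP and whose axes are the tool frame's). Camera axes: x right, y down, z forward; pixel columns grow to the right and rows downward; lengths in mm; the calibration is good to about 2 mm. A picture is of the moment at which its call begins: read the wrist's pose just before it. camera_params takes no time and is no camera call.
- robot.close_job(): hands the job in, once; it reports no verdict.
Trained networks look in the newest picture that a camera, given by its name, has taken for a name from the list of things; names that differ only in an ending like _2 or _b are one class to them, and where a whole thing is asked for, a point or a joint stands for the part that bears it (a point fixed in the world has none). Each returns a list of dicts, best first, with "conf" (0 to 1); they miss things now and then, are a little off and sometimes report something else, mostly with a low value. They report only what shows in the picture. A call takes as long as a camera call.
- silhouettes(query, camera): "region" (480x640 bool, what is visible of it) and "rect" ([left, top, right, bottom] in pixels, round what is visible of it).
- pinpoint(query, camera): "centre" ([column, row] in pixels: a listed point, or the origin of a listed thing).
The state is a dict: "time_s": time; "q": joint angles; "joint_vel": joint speeds; "joint_efforts": joint torques, N m; "tool_pos": TCP position; "ee_rot": TCP orientation; "wrist_force": force on the tool from outside, world axes, zero at the start; "moment": the same for the moment, N m; "opening": finger opening in mm.
Only numpy, scipy, OpenCV 4.12 (cv2) and the standard library are available. Lean on these libraries where they do the work, as an engineer would, in place of code of your own. Each camera call takes 0.05 s, during which the arm holds its last target. There are 200 camera calls.

### The job

Make room in the supply rack for the next delivery: press the release key on top of the sliding stop fully down, then push the stop back along its bar, away from the cartons, until it is fully home against the end stop. Do it with the fingertips only: do not pinch the stop, and do not lift, tip or shift the cartons or the jar, block and cup standing around.

Things in the scene. Friction and masses are not known exactly. Their poses are not given: they have to be found in the camera images.
- rack: The supply rack, an aluminium tray 110 x 350 mm screwed to the table (it does not move). Origin: centre of its underside on the table. Its long axis is its own y; z is up. At its -y end stands a fixed end wall (inner face at y = -151 mm, 90 mm high); at its +y end a low end stop (inner face at y = +152 mm, 50 mm high). Two ledges with tops 32 mm above the table carry the cartons; the toothed ratchet bar runs between them along y.
- stop (a joint): Position of the sliding stop along the bar, m: 0 = farthest forward (towards the cartons), 0.118 = home, its housing against the end stop; grows along the rack's +y. While its release is up, teeth every 10 mm catch it in both directions after at most about 4 mm of play. With the release down it slides against about 2.5 N of friction and stays where it is left.
- release (a joint): How far the release key is pressed, m: 0 = up (locked), 0.010 = fully down. The stop is free beyond about 0.007. It moves straight down against about 3.5 N of friction (no spring) and stays where it is left.
- release_top (a point): Centre of the top of the release key, a 30 x 30 mm dark ribbed key on the stop's grey housing, 74 mm above the table when up and 64 mm when down (the housing's top, around it, is at 60 mm). It lies 50 mm behind (rack +y of) the stop's front face and moves with the stop.
- stop_face (a point): Front face of the stop's upright aluminium plate, facing the cartons (rack -y). The point: middle of the front face, 79.5 mm above the table; axes as the rack's. The plate is 90 mm wide (rack x), 6 mm thick, from 34 to 125 mm above the table: it stands at least 35 mm taller than the cartons, so it can be pushed on its front face above them. The housing, 70 mm wide, lies behind it from 4 to 86 mm.
- carton_a: White carton with a grey band, 78 x 24 x 50 mm, standing loose on the rack's ledges between end wall and stop; origin at the centre of its underside, 32 mm above the table. Bystander.
- carton_b: White carton with a grey band, 78 x 24 x 55 mm, standing loose on the rack's ledges between end wall and stop; origin at the centre of its underside, 32 mm above the table. Bystander.
- carton_c: White carton with a grey band, 78 x 24 x 46 mm, standing loose on the rack's ledges between end wall and stop; origin at the centre of its underside, 32 mm above the table. Bystander.
- jar: White jar, 42 mm across, 62 mm high, loose on the table beside the rack; origin under its centre. Bystander.
- block: Blue block, 50 x 50 x 60 mm, loose on the table on the other side of the rack; origin under its centre. Bystander.
- cup: White plastic cup, 64 mm across, 75 mm high, loose on the table; origin under its centre. Bystander.

How it is judged:
By the outcome, as a careful person would: the job done as asked, in the order asked, and still so for the second after the job is handed in, with the robot touching nothing.
It also fails if it takes over 38 s, if anything falls off the work surface, if the arm or the gripper's body presses on something with over 40 N, if the wrist force passes 120 N, or if a joint passes its speed limit or range.

## Working session

There is one attempt and no reset: what is moved stays moved. The work goes in short steps, Python scripts to look and compute and a tool call to move; the robot and the scene stay as the last step left them, time stands still between calls to the robot, and variables do not carry over. Pictures are saved under pics/ and viewed, about 8 in all and at most 12, crops included, and the job is handed in when it is done.

Besides the shell and the picture viewer there is one more tool, called as name(argument=value, ...) on one line, values as JSON. step_arm: Moves the arm, as the interface text tells. Its arguments: {"type":"object","properties":{"rows":{"type":"array"}},"required":["rows"]}

```bash
mkdir -p pics
cat > h.py <<'E'
import numpy as np,cv2
from station import robot,camera,camera_params,silhouettes,pinpoint
def K(p):
    f=240/np.tan(np.radians(p['vfov'])/2); return np.array([[f,0,p['cx']],[0,f,p['cy']],[0,0,1.]])
def ray(cam,uv):
    p=camera_params(cam); n=cv2.undistortPoints(np.array([[uv]],float),K(p),np.array(p['distortion']))[0,0]
    R=cv2.Rodrigues(np.array(p['rvec'],float))[0]; t=np.array(p['tvec'],float).ravel()
    return -R.T@t, R.T@np.array([n[0],n[1],1])
def atz(cam,uv,z):
    o,d=ray(cam,uv); return o+d*(z-o[2])/d[2]
def tri(a,b):
    (o1,d1),(o2,d2)=a,b; d1=d1/np.linalg.norm(d1); d2=d2/np.linalg.norm(d2)
    s=np.linalg.lstsq(np.c_[d1,-d2],o2-o1,rcond=None)[0]
    p,q=o1+s[0]*d1,o2+s[1]*d2; return (p+q)/2,np.linalg.norm(p-q)
E
python3 - <<'E'
from h import *
o=robot.get_obs(); print(o['time_s'],o['tool_pos'],o['ee_rot'],o['opening'],o['wrist_force'])
for c in('scene','top'): cv2.imwrite(f'pics/{c}1.png',camera(c))
np.set_printoptions(precision=1,suppress=True)
Z=dict(rack=0,release_top=74,stop_face=79.5,carton_a=32,jar=0,block=0,cup=0)
for n,z in Z.items():
    r={}
    for c in('scene','top'):
        for d in pinpoint(n,c)[:4]:
            print(n,c,round(d['conf'],2),np.array(d['centre']),atz(c,d['centre'],z)); r.setdefault(c,d['centre'])
    if len(r)==2: print('  tri',*tri(ray('scene',r['scene']),ray('top',r['top'])))
E
```

```text
0.0 [185.65350312 622.57731859 403.80331178] [-1.47853602  1.56906847 -1.76822438] 85.46318581398035 [ 0.17057289  0.28799302 -0.04071917]
rack scene 0.67 [298.4 308.3] [558.7  15.7  -0. ]
rack top 0.74 [376.7 247.9] [570.2  11.3   0. ]
  tri [566.6  11.1  14.4] 4.425916547609163
release_top scene 0.5 [302.5 281.7] [557.5  33.3  74. ]
release_top top 0.6 [375.3 243.5] [567.4  21.6  74. ]
release_top top 0.38 [433.5 212.9] [631.1 -90.9  74. ]
  tri [565.3  24.1  91.6] 1.9818522748709806
stop_face scene 0.81 [295.5 304.1] [583.8 -15.4  79.5]
stop_face top 0.87 [397.  231.1] [591.9 -19.3  79.5]
stop_face top 0.37 [423.6 221.3] [612.7 -70.6  79.5]
  tri [589.2 -18.8  89.7] 2.525955325469437
carton_a scene 0.97 [290.7 341.4] [610.3 -61.1  32. ]
carton_a scene 0.84 [289.  352.2] [623.  -79.6  32. ]
carton_a scene 0.62 [289.5 367.1] [ 644. -101.   32.]
carton_a scene 0.59 [257.3 276.9] [459.4   3.4  32. ]
carton_a top 0.7 [415.4 222.8] [618.8 -62.7  32. ]
carton_a top 0.68 [422.  219.3] [626.4 -76.1  32. ]
carton_a top 0.57 [433.1 213.4] [639.2 -98.5  32. ]
  tri [615.5 -62.8  41.2] 4.385216110579121
jar scene 0.7 [257.  278.2] [443.3  14.5   0. ]
block scene 0.75 [359.7 296.6] [635.8 117.2   0. ]
block top 0.85 [325.  216.9] [631.6 119.    0. ]
block top 0.4 [436.7 211.5] [ 650.4 -112.4    0. ]
  tri [633.3 119.5  -5.4] 1.5217916460050394
cup scene 0.55 [370.  178.7] [447.1 395.5   0. ]
cup top 0.96 [191.3 297.7] [458.4 381.4   0. ]
  tri [458.  377.8  20.8] 2.2397741917302985
```

View pics/scene1.png

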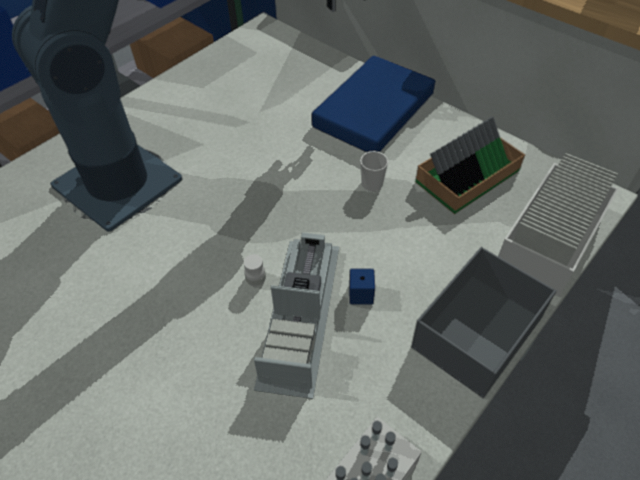

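View pics/top1.png

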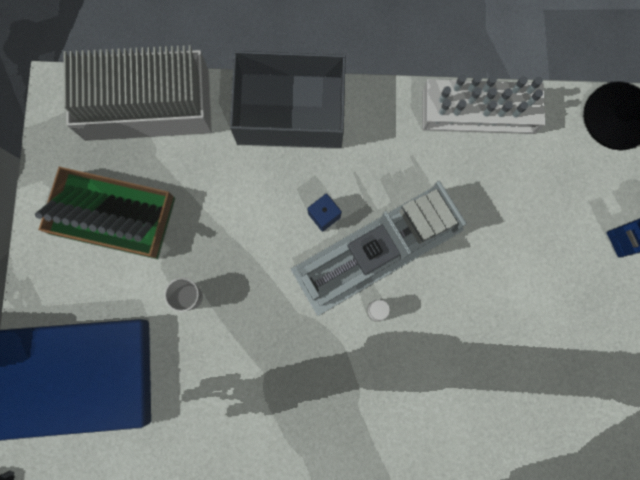

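The stop sits mid-rack, with its key at about (372,247) in the top view. The cartons are on the right at about (432,213), and the end stop is at lower left, about (310,285). The rack yaw is roughly 30°. Next I'll work out the transit move above the key, where I can measure with the wrist camera.

```bash
cat >> h.py <<'E'
from scipy.spatial.transform import Rotation as Ro
np.set_printoptions(precision=2,suppress=True)
def pose():
    o=robot.get_obs(); r=o['ee_rot']; return np.array(o['tool_pos']),Ro.from_euler('xyz',r),o
def goal(yaw): # tool x down, tool y along rack x (yaw deg) 
    c,s=np.cos(np.radians(yaw)),np.sin(np.radians(yaw)); x=[0,0,-1.];y=[c,s,0.]
    return Ro.from_matrix(np.c_[x,y,np.cross(x,y)])
def plan(t,yaw):
    p,R,o=pose(); G=goal(yaw)
    print('t',o['time_s'],'pos',p,'F',np.array(o['wrist_force']),'open',o['opening'])
    print('turn(tool,deg)',(R.inv()*G).as_rotvec(degrees=True),'shift tool now',R.inv().apply(np.array(t)-p),'shift in goal axes',G.inv().apply(np.array(t)-p))
def wray(uv):
    p=camera_params('wrist'); n=cv2.undistortPoints(np.array([[uv]],float),K(p),np.array(p['distortion']))[0,0]
    T=np.array(p['tool_from_camera']); P,R,_=pose()
    return P+R.apply(T[:3,3]), R.apply(T[:3,:3]@np.array([n[0],n[1],1]))
def wz(uv,z):
    o,d=wray(uv); return o+d*(z-o[2])/d[2]
E
python3 - <<'E'
from h import *
p,R,o=pose(); print(R.as_matrix())
for y in (30,-150): plan([590,-20+30,380],y)
print(np.array(camera_params('wrist')['tool_from_camera']),camera_params('wrist')['vfov'],o['q'])
print(goal(30).as_matrix())
E
```

```text
[[ 0.    0.29  0.96]
 [-0.    0.96 -0.29]
 [-1.   -0.    0.  ]]
t 0.8 pos [185.69 622.88 404.69] F [-0.25 -0.27 -0.61] open 85.33172855957568
turn(tool,deg) [43.4  0.   0. ] shift tool now [  24.72 -471.84  562.54] shift in goal axes [ 24.69  43.7  732.93]
t 0.8 pos [185.69 622.88 404.69] F [-0.25 -0.27 -0.61] open 85.33172855957568
turn(tool,deg) [-136.6   -0.     0. ] shift tool now [  24.72 -471.84  562.54] shift in goal axes [  24.69  -43.7  -732.93]
[[  0.    -0.28   0.96  30.54]
 [  1.    -0.    -0.    -0.22]
 [  0.     0.96   0.28 -72.24]
 [  0.     0.     0.     1.  ]] 68.24972276371368 [-1.35  0.54 -0.    1.54  0.    1.07 -0.07]
[[ 0.    0.87  0.5 ]
 [ 0.    0.5  -0.87]
 [-1.    0.    0.  ]]
```

step_arm(rows=[{"ax":0,"ay":0,"az":0,"x":0,"y":-0.029,"z":0.035,"hand":1},{"ax":0,"ay":0,"az":0,"x":0,"y":-0.029,"z":0.035,"hand":1},{"ax":0,"ay":0,"az":0,"x":0,"y":-0.029,"z":0.035,"hand":1},{"ax":0,"ay":0,"az":0,"x":0,"y":-0.029,"z":0.035,"hand":1},{"ax":0,"ay":0,"az":0,"x":0,"y":-0.029,"z":0.035,"hand":1},{"ax":0,"ay":0,"az":0,"x":0,"y":-0.029,"z":0.035,"hand":1},{"ax":0,"ay":0,"az":0,"x":0,"y":-0.029,"z":0.035,"hand":1},{"ax":0,"ay":0,"az":0,"x":0,"y":-0.029,"z":0.035,"hand":1}])

```text
time_s: 1.6
tool_pos: [388.6, 318.9, 405.0]
ee_rot: [1.123, 1.57, 0.833]
wrist_force: [1.3, 0.6, 0.3]
opening: 0.1
```

step_arm(rows=[{"ax":0,"ay":0,"az":0,"x":0,"y":-0.029,"z":0.035,"hand":1},{"ax":0,"ay":0,"az":0,"x":0,"y":-0.029,"z":0.035,"hand":1},{"ax":0,"ay":0,"az":0,"x":0,"y":-0.029,"z":0.035,"hand":1},{"ax":0,"ay":0,"az":0,"x":0,"y":-0.029,"z":0.035,"hand":1},{"ax":0,"ay":0,"az":0,"x":0,"y":-0.029,"z":0.035,"hand":1},{"ax":0,"ay":0,"az":0,"x":0,"y":-0.029,"z":0.035,"hand":1},{"ax":0,"ay":0,"az":0,"x":0,"y":-0.029,"z":0.035,"hand":1},{"ax":0,"ay":0,"az":0,"x":0,"y":-0.029,"z":0.035,"hand":1}])

```text
time_s: 2.4
tool_pos: [590.6, 16.6, 404.9]
ee_rot: [0.692, 1.57, 0.403]
wrist_force: [0.9, 0.6, -0.4]
opening: 0.1
```

step_arm(rows=[{"ax":6.2,"ay":0,"az":0,"x":0,"y":0,"z":0,"hand":1},{"ax":6.2,"ay":0,"az":0,"x":0,"y":0,"z":0,"hand":1},{"ax":6.2,"ay":0,"az":0,"x":0,"y":0,"z":0,"hand":1},{"ax":6.2,"ay":0,"az":0,"x":0,"y":0,"z":0,"hand":1},{"ax":6.2,"ay":0,"az":0,"x":0,"y":0,"z":0,"hand":1},{"ax":6.2,"ay":0,"az":0,"x":0,"y":0,"z":0,"hand":1},{"ax":6.2,"ay":0,"az":0,"x":0,"y":0,"z":0,"hand":1},{"ax":0,"ay":0,"az":0,"x":0,"y":0,"z":0,"hand":1}])

```text
time_s: 3.2
tool_pos: [589.8, 18.5, 404.7]
ee_rot: [0.246, 1.571, -0.802]
wrist_force: [-0.8, 0.8, -0.2]
opening: -0.2
```

Run:
```python
from h import *
plan([580,10,380],30)
cv2.imwrite('pics/w1.png',camera('wrist'))
for n,z in dict(release_top=74,stop_face=79.5,carton_a=32,rack=0).items():
    for d in pinpoint(n,'wrist')[:4]: print(n,d['conf'],np.array(d['centre']),wz(d['centre'],z))
```

```text
t 3.2 pos [589.81  18.46 404.73] F [-0.76  0.78 -0.19] open -0.17698636317991945
turn(tool,deg) [-0.04  0.01 -0.  ] shift tool now [ 24.73 -12.73   2.43] shift in goal axes [ 24.73 -12.73   2.42]
release_top 0.98 [282.5 191.3] [553.59  25.12  74.  ]
stop_face 0.8 [288.5 247.3] [581.76 -14.48  79.5 ]
carton_a 0.83 [299.1 282.5] [614.68 -58.16  32.  ]
rack 0.97 [294.4 201.1] [569.82   8.63   0.  ]
```

View pics/w1.png

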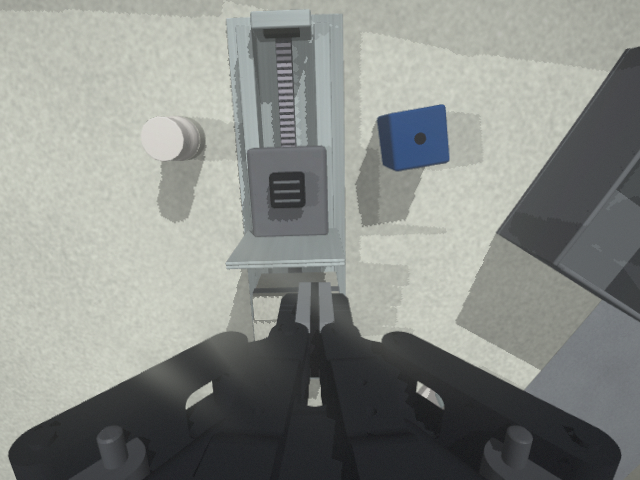

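The wrist picture shows the key at about (287,189), with the plate's top edge running from (228,266) to (345,264). The end stop is at the top, about (281,18). Rack and gripper look parallel, so I'll cross-check the geometry.

Run:
```python
from h import *
for n,uv,z in [('key',(287,189),74),('plateL',(227,266),125),('plateR',(345,264),125),('estopL',(251,13),50),('estopR',(312,11),50),('key corners',(270,172),74),('',(304,172),74),('',(270,207),74),('',(304,207),74),('hsgL',(249,148),60),('hsgR',(326,147),60)]:
    print(n,wz(uv,z))
s=(302.5,281.7);t=(375.3,243.5)
print(tri(wray((287,189)),ray('scene',s)),tri(wray((287,189)),ray('top',t)))
# grasp tips seen in wrist: project tool (173,0,0)
p=camera_params('wrist');T=np.linalg.inv(np.array(p['tool_from_camera']))
print(cv2.projectPoints(np.array([[173.,0,0],[173,0,-11],[173,0,11]])@T[:3,:3].T+T[:3,3],np.zeros(3),np.zeros(3),K(p),np.array(p['distortion']))[0].reshape(-1,2))
I=cv2.imread('pics/top1.png')[170:330,280:480];cv2.imwrite('pics/topc.png',cv2.resize(I,None,fx=4,fy=4)[:600])
```

```text
key [555.99  28.72  74.  ]
plateL [544.29 -36.19 125.  ]
plateR [620.42   9.71 125.  ]
estopL [460.41 136.99  50.  ]
estopR [503.05 163.04  50.  ]
key corners [536.69  34.15  74.  ]
 [561.45  48.41  74.  ]
 [550.79   7.72  74.  ]
 [576.21  22.39  74.  ]
hsgL [510.42  41.13  60.  ]
hsgR [567.7   75.06  60.  ]
(array([557.53,  30.53,  77.55]), np.float64(3.9411898277813227)) (array([557.99,  30.94, 117.04]), np.float64(11.200382189240948))
[[316.15 301.65]
 [316.16 278.74]
 [316.15 323.61]]
```

View pics/topc.png

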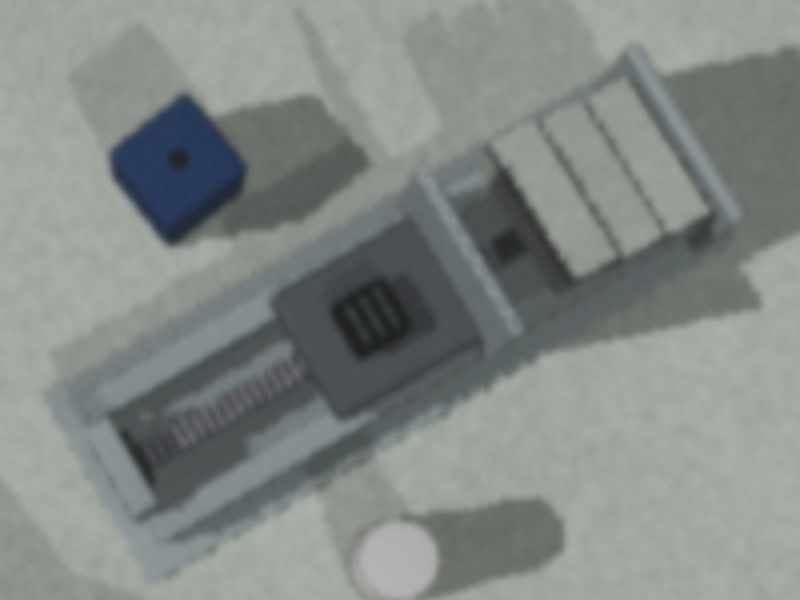

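Corrected by eye, the top view puts the key at about (372.7,249.3). That gives (556,27), which agrees with the wrist estimate of (556,29), so the first top detection was the one that was off. Rack yaw is about 31°.

step_arm(rows=[{"ax":-1,"ay":0,"az":0,"x":0.01,"y":-0.006,"z":-0.0065,"hand":1},{"ax":0,"ay":0,"az":0,"x":0.02,"y":-0.006,"z":-0.0065,"hand":1},{"ax":0,"ay":0,"az":0,"x":0.025,"y":-0.006,"z":-0.0065,"hand":1},{"ax":0,"ay":0,"az":0,"x":0.03,"y":-0.006,"z":-0.0065,"hand":1},{"ax":0,"ay":0,"az":0,"x":0.03,"y":0,"z":0,"hand":1},{"ax":0,"ay":0,"az":0,"x":0.02,"y":0,"z":0,"hand":1},{"ax":0,"ay":0,"az":0,"x":0.01,"y":0,"z":0,"hand":1},{"ax":0,"ay":0,"az":0,"x":0,"y":0,"z":0,"hand":1}])

```text
time_s: 4.25
tool_pos: [555.6, 28.2, 258.8]
ee_rot: [-1.982, 1.569, -3.011]
wrist_force: [-0.7, 0.1, 0.3]
opening: -0.0
```

Run:
```python
from h import *
plan([556,28.5,247],31)
cv2.imwrite('pics/w2.png',camera('wrist'))
```

```text
t 4.25 pos [555.6   28.22 258.78] F [-0.65  0.07  0.34] open -0.03851728075079962
turn(tool,deg) [ 0.02 -0.04  0.1 ] shift tool now [11.78  0.51 -0.03] shift in goal axes [11.78  0.49 -0.03]
```

View pics/w2.png

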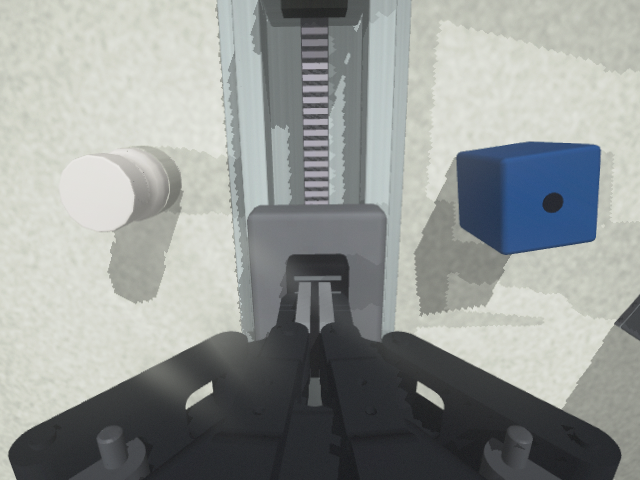

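The fingertips are centred laterally on the key, which spans columns 287–349 against the fingers at 316. Next I press down slowly.

step_arm(rows=[{"ax":0,"ay":0,"az":0,"x":0.005,"y":0,"z":0,"hand":1},{"ax":0,"ay":0,"az":0,"x":0.005,"y":0,"z":0,"hand":1},{"ax":0,"ay":0,"az":0,"x":0.004,"y":0,"z":0,"hand":1},{"ax":0,"ay":0,"az":0,"x":0.003,"y":0,"z":0,"hand":1},{"ax":0,"ay":0,"az":0,"x":0.002,"y":0,"z":0,"hand":1},{"ax":0,"ay":0,"az":0,"x":0.002,"y":0,"z":0,"hand":1},{"ax":0,"ay":0,"az":0,"x":0.001,"y":0,"z":0,"hand":1},{"ax":0,"ay":0,"az":0,"x":0,"y":0,"z":0,"hand":1}])

```text
time_s: 5.1
tool_pos: [556.1, 28.3, 237.7]
ee_rot: [0.965, 1.57, -0.065]
wrist_force: [0.8, 0.5, 2.1]
opening: 0.7
```

step_arm(rows=[{"ax":0,"ay":0,"az":0,"x":0.001,"y":0,"z":0,"hand":1},{"ax":0,"ay":0,"az":0,"x":0,"y":0,"z":0,"hand":1},{"ax":0,"ay":0,"az":0,"x":0.001,"y":0,"z":0,"hand":1},{"ax":0,"ay":0,"az":0,"x":0,"y":0,"z":0,"hand":1},{"ax":0,"ay":0,"az":0,"x":0.001,"y":0,"z":0,"hand":1},{"ax":0,"ay":0,"az":0,"x":0,"y":0,"z":0,"hand":1},{"ax":0,"ay":0,"az":0,"x":0,"y":0,"z":0,"hand":1},{"ax":0,"ay":0,"az":0,"x":0,"y":0,"z":0,"hand":1}])

```text
time_s: 5.9
tool_pos: [556.5, 27.5, 237.2]
ee_rot: [1.261, 1.569, 0.23]
wrist_force: [-5.4, -1.3, 27.4]
opening: -0.0
```

Firm bottom reached: the tips are at 64 mm and the force jumped to 27 N. Next I lift and cross over the plate.

step_arm(rows=[{"ax":0,"ay":0,"az":0,"x":-0.003,"y":0,"z":0,"hand":1},{"ax":0,"ay":0,"az":0,"x":-0.01,"y":0,"z":0,"hand":1},{"ax":0,"ay":0,"az":0,"x":-0.02,"y":0,"z":0,"hand":1},{"ax":0,"ay":0,"az":0,"x":-0.025,"y":0,"z":0,"hand":1},{"ax":0,"ay":0,"az":0,"x":-0.025,"y":0,"z":0,"hand":1},{"ax":0,"ay":0,"az":0,"x":-0.01,"y":0,"z":0,"hand":1},{"ax":0,"ay":0,"az":0,"x":0,"y":0,"z":0,"hand":1},{"ax":0,"ay":0,"az":0,"x":0,"y":0,"z":0,"hand":1}])

```text
time_s: 6.7
tool_pos: [555.4, 28.5, 326.8]
ee_rot: [-2.057, 1.569, -3.086]
wrist_force: [0.1, -0.0, -0.2]
opening: 0.0
```

step_arm(rows=[{"ax":0,"ay":0,"az":0,"x":0,"y":0,"z":0.01,"hand":1},{"ax":0,"ay":0,"az":0,"x":0,"y":0,"z":0.015,"hand":1},{"ax":0,"ay":0,"az":0,"x":0,"y":0,"z":0.02,"hand":1},{"ax":0,"ay":0,"az":0,"x":0,"y":0,"z":0.02,"hand":1},{"ax":0,"ay":0,"az":0,"x":0,"y":0,"z":0.01,"hand":1},{"ax":0,"ay":0,"az":0,"x":0,"y":0,"z":0,"hand":1},{"ax":0,"ay":0,"az":0,"x":0,"y":0,"z":0,"hand":1},{"ax":0,"ay":0,"az":0,"x":0,"y":0,"z":0,"hand":1}])

```text
time_s: 7.5
tool_pos: [594.2, -35.0, 327.4]
ee_rot: [-2.858, 1.57, 2.396]
wrist_force: [0.3, 0.7, -0.3]
opening: 0.0
```

Run:
```python
from h import *
plan([556+.515*75,28.5-.857*75,270],31)
w=camera('wrist');t=camera('top')
a=cv2.resize(w,(400,300)); b=cv2.resize(t[170:320,280:480],(400,300)); cv2.imwrite('pics/c3.png',np.hstack([a,b]))
```

```text
t 7.5 pos [594.22 -35.03 327.43] F [ 0.29  0.69 -0.26] open 0.0038185750640267473
turn(tool,deg) [ 0.07 -0.06  0.02] shift tool now [57.43 -0.02  0.91] shift in goal axes [57.43 -0.04  0.85]
```

View pics/c3.png

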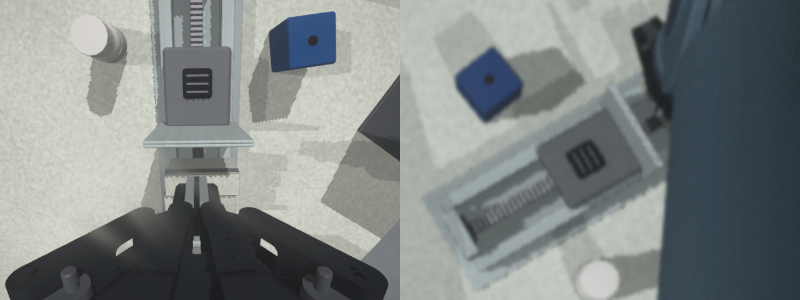

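The fingers are on the carton side of the plate, with clearance, and the key looks pressed in. I'll descend to a tip height of about 97 mm and then push.

step_arm(rows=[{"ax":0,"ay":0,"az":0,"x":0.01,"y":0,"z":0,"hand":1},{"ax":0,"ay":0,"az":0,"x":0.015,"y":0,"z":0,"hand":1},{"ax":0,"ay":0,"az":0,"x":0.015,"y":0,"z":0,"hand":1},{"ax":0,"ay":0,"az":0,"x":0.01,"y":0,"z":0,"hand":1},{"ax":0,"ay":0,"az":0,"x":0.005,"y":0,"z":0,"hand":1},{"ax":0,"ay":0,"az":0,"x":0.002,"y":0,"z":0,"hand":1},{"ax":0,"ay":0,"az":0,"x":0,"y":0,"z":0,"hand":1},{"ax":0,"ay":0,"az":0,"x":0,"y":0,"z":0,"hand":1}])

```text
time_s: 8.4
tool_pos: [594.8, -36.1, 271.2]
ee_rot: [1.025, 1.57, -0.005]
wrist_force: [0.0, 0.3, 0.3]
opening: 0.1
```

step_arm(rows=[{"ax":0,"ay":0,"az":0,"x":0,"y":0,"z":-0.003,"hand":1},{"ax":0,"ay":0,"az":0,"x":0,"y":0,"z":-0.003,"hand":1},{"ax":0,"ay":0,"az":0,"x":0,"y":0,"z":-0.003,"hand":1},{"ax":0,"ay":0,"az":0,"x":0,"y":0,"z":-0.003,"hand":1},{"ax":0,"ay":0,"az":0,"x":0,"y":0,"z":-0.003,"hand":1},{"ax":0,"ay":0,"az":0,"x":0,"y":0,"z":-0.003,"hand":1},{"ax":0,"ay":0,"az":0,"x":0,"y":0,"z":-0.003,"hand":1},{"ax":0,"ay":0,"az":0,"x":0,"y":0,"z":-0.003,"hand":1}])

```text
time_s: 9.2
tool_pos: [582.1, -15.5, 270.9]
ee_rot: [0.351, 1.57, -0.679]
wrist_force: [1.7, -2.4, 0.9]
opening: 0.1
```

The stop is in contact and sliding at about 3 N.

step_arm(rows=[{"ax":0,"ay":0,"az":0,"x":0,"y":0,"z":-0.006,"hand":1},{"ax":0,"ay":0,"az":0,"x":0,"y":0,"z":-0.007,"hand":1},{"ax":0,"ay":0,"az":0,"x":0,"y":0,"z":-0.007,"hand":1},{"ax":0,"ay":0,"az":0,"x":0,"y":0,"z":-0.007,"hand":1},{"ax":0,"ay":0,"az":0,"x":0,"y":0,"z":-0.007,"hand":1},{"ax":0,"ay":0,"az":0,"x":0,"y":0,"z":-0.007,"hand":1},{"ax":0,"ay":0,"az":0,"x":0,"y":0,"z":-0.006,"hand":1},{"ax":0,"ay":0,"az":0,"x":0,"y":0,"z":-0.004,"hand":1}])

```text
time_s: 10.0
tool_pos: [555.4, 29.0, 270.5]
ee_rot: [-2.439, 1.57, 2.815]
wrist_force: [-0.1, -3.2, 0.4]
opening: -0.3
```

step_arm(rows=[{"ax":0,"ay":0,"az":0,"x":0,"y":0,"z":-0.003,"hand":1},{"ax":0,"ay":0,"az":0,"x":0,"y":0,"z":-0.003,"hand":1},{"ax":0,"ay":0,"az":0,"x":0,"y":0,"z":-0.003,"hand":1},{"ax":0,"ay":0,"az":0,"x":0,"y":0,"z":-0.003,"hand":1},{"ax":0,"ay":0,"az":0,"x":0,"y":0,"z":-0.003,"hand":1},{"ax":0,"ay":0,"az":0,"x":0,"y":0,"z":-0.003,"hand":1},{"ax":0,"ay":0,"az":0,"x":0,"y":0,"z":-0.002,"hand":1},{"ax":0,"ay":0,"az":0,"x":0,"y":0,"z":0,"hand":1}])

```text
time_s: 10.8
tool_pos: [545.5, 46.1, 270.7]
ee_rot: [2.544, 1.57, 1.515]
wrist_force: [1.1, -1.4, 0.2]
opening: 0.0
```

step_arm(rows=[{"ax":0,"ay":0,"az":0,"x":0,"y":0,"z":-0.002,"hand":1},{"ax":0,"ay":0,"az":0,"x":0,"y":0,"z":-0.002,"hand":1},{"ax":0,"ay":0,"az":0,"x":0,"y":0,"z":-0.002,"hand":1},{"ax":0,"ay":0,"az":0,"x":0,"y":0,"z":-0.001,"hand":1},{"ax":0,"ay":0,"az":0,"x":0,"y":0,"z":-0.001,"hand":1},{"ax":0,"ay":0,"az":0,"x":0,"y":0,"z":-0.001,"hand":1},{"ax":0,"ay":0,"az":0,"x":0,"y":0,"z":0,"hand":1},{"ax":0,"ay":0,"az":0,"x":0,"y":0,"z":0,"hand":1}])

```text
time_s: 11.6
tool_pos: [541.0, 53.4, 270.8]
ee_rot: [2.038, 1.57, 1.008]
wrist_force: [1.3, -1.2, -0.4]
opening: 0.1
```

step_arm(rows=[{"ax":0,"ay":0,"az":0,"x":0,"y":0,"z":-0.001,"hand":1},{"ax":0,"ay":0,"az":0,"x":0,"y":0,"z":-0.001,"hand":1},{"ax":0,"ay":0,"az":0,"x":0,"y":0,"z":-0.001,"hand":1},{"ax":0,"ay":0,"az":0,"x":0,"y":0,"z":-0.001,"hand":1},{"ax":0,"ay":0,"az":0,"x":0,"y":0,"z":-0.001,"hand":1},{"ax":0,"ay":0,"az":0,"x":0,"y":0,"z":0,"hand":1},{"ax":0,"ay":0,"az":0,"x":0,"y":0,"z":0,"hand":1},{"ax":0,"ay":0,"az":0,"x":0,"y":0,"z":0,"hand":1}])

```text
time_s: 12.4
tool_pos: [538.3, 57.6, 270.7]
ee_rot: [-2.663, 1.57, 2.59]
wrist_force: [1.4, 0.1, -0.3]
opening: -0.1
```

Run:
```python
from h import *
plan([540,50,270],31)
w=camera('wrist');t=camera('top')
cv2.imwrite('pics/c4.png',np.hstack([cv2.resize(w[0:300,160:480],(400,375)),cv2.resize(t[180:330,280:440],(400,375))]))
```

```text
t 12.4 pos [538.29  57.58 270.71] F [ 1.35  0.08 -0.29] open -0.07578158697293856
turn(tool,deg) [ 0.01 -0.02  0.01] shift tool now [ 0.71 -2.44  7.38] shift in goal axes [ 0.71 -2.44  7.38]
```

View pics/c4.png

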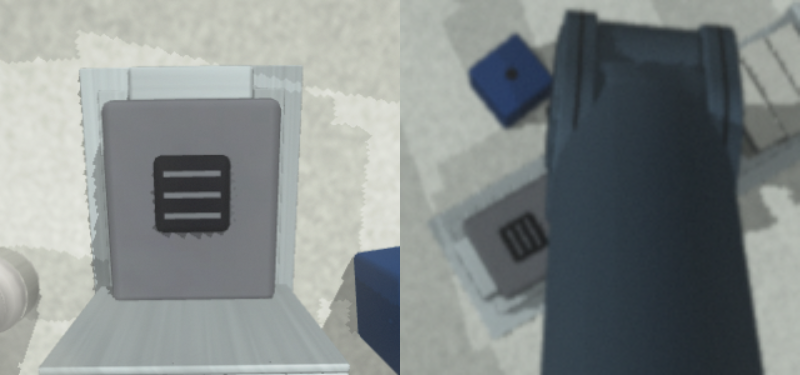

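The housing now reaches close to the end stop (wrist crop rows 97–100), but no force rise has been felt. I'll keep pushing in small steps until there is a firm contact.

step_arm(rows=[{"ax":0,"ay":0,"az":0,"x":0,"y":0,"z":-0.001,"hand":1},{"ax":0,"ay":0,"az":0,"x":0,"y":0,"z":0,"hand":1},{"ax":0,"ay":0,"az":0,"x":0,"y":0,"z":-0.001,"hand":1},{"ax":0,"ay":0,"az":0,"x":0,"y":0,"z":0,"hand":1},{"ax":0,"ay":0,"az":0,"x":0,"y":0,"z":-0.001,"hand":1},{"ax":0,"ay":0,"az":0,"x":0,"y":0,"z":0,"hand":1},{"ax":0,"ay":0,"az":0,"x":0,"y":0,"z":0,"hand":1},{"ax":0,"ay":0,"az":0,"x":0,"y":0,"z":0,"hand":1}])

```text
time_s: 13.3
tool_pos: [537.1, 59.1, 270.7]
ee_rot: [0.144, 1.569, -0.887]
wrist_force: [3.5, -4.7, -1.5]
opening: -0.1
```

step_arm(rows=[{"ax":0,"ay":0,"az":0,"x":0,"y":0,"z":-0.001,"hand":1},{"ax":0,"ay":0,"az":0,"x":0,"y":0,"z":0,"hand":1},{"ax":0,"ay":0,"az":0,"x":0,"y":0,"z":-0.001,"hand":1},{"ax":0,"ay":0,"az":0,"x":0,"y":0,"z":0,"hand":1},{"ax":0,"ay":0,"az":0,"x":0,"y":0,"z":0,"hand":1},{"ax":0,"ay":0,"az":0,"x":0,"y":0,"z":0,"hand":1},{"ax":0,"ay":0,"az":0,"x":0,"y":0,"z":0,"hand":1},{"ax":0,"ay":0,"az":0,"x":0,"y":0,"z":0,"hand":1}])

```text
time_s: 14.1
tool_pos: [536.8, 59.5, 270.8]
ee_rot: [0.257, 1.566, -0.775]
wrist_force: [5.8, -8.6, -4.6]
opening: -0.1
```

Firm contact: about 10 N with no further motion, so the stop is home. Now I back off and lift.

step_arm(rows=[{"ax":0,"ay":0,"az":0,"x":0,"y":0,"z":0.005,"hand":1},{"ax":0,"ay":0,"az":0,"x":0,"y":0,"z":0.005,"hand":1},{"ax":0,"ay":0,"az":0,"x":0,"y":0,"z":0.008,"hand":1},{"ax":0,"ay":0,"az":0,"x":0,"y":0,"z":0.005,"hand":1},{"ax":0,"ay":0,"az":0,"x":-0.01,"y":0,"z":0,"hand":1},{"ax":0,"ay":0,"az":0,"x":-0.025,"y":0,"z":0,"hand":1},{"ax":0,"ay":0,"az":0,"x":-0.035,"y":0,"z":0,"hand":1},{"ax":0,"ay":0,"az":0,"x":-0.04,"y":0,"z":0,"hand":1}])

```text
time_s: 14.9
tool_pos: [547.1, 42.2, 381.9]
ee_rot: [-2.015, 1.569, -3.045]
wrist_force: [0.4, 0.3, 0.1]
opening: -0.3
```

step_arm(rows=[{"ax":0,"ay":0,"az":0,"x":-0.03,"y":0,"z":0,"hand":1},{"ax":0,"ay":0,"az":0,"x":-0.02,"y":0,"z":0,"hand":1},{"ax":0,"ay":0,"az":0,"x":0,"y":0,"z":0,"hand":1},{"ax":0,"ay":0,"az":0,"x":0,"y":0,"z":0,"hand":1},{"ax":0,"ay":0,"az":0,"x":0,"y":0,"z":0,"hand":1},{"ax":0,"ay":0,"az":0,"x":0,"y":0,"z":0,"hand":1},{"ax":0,"ay":0,"az":0,"x":0,"y":0,"z":0,"hand":1},{"ax":0,"ay":0,"az":0,"x":0,"y":0,"z":0,"hand":1}])

```text
time_s: 15.7
tool_pos: [547.6, 42.0, 430.2]
ee_rot: [-1.791, 1.57, -2.821]
wrist_force: [0.3, -0.7, 0.2]
opening: -0.0
```

Run:
```python
from h import *
plan([540,50,270],31)
w=camera('wrist');s=camera('scene')
cv2.imwrite('pics/c5.png',np.hstack([cv2.resize(w[0:300,160:480],(400,375)),cv2.resize(s[225:400,220:407],(400,375))]))
```

```text
t 15.7 pos [547.57  42.03 430.19] F [ 0.31 -0.72  0.23] open -0.03135559382685913
turn(tool,deg) [-0.   -0.01  0.06] shift tool now [160.19  -2.22 -10.69] shift in goal axes [160.19  -2.38 -10.73]
```

View pics/c5.png

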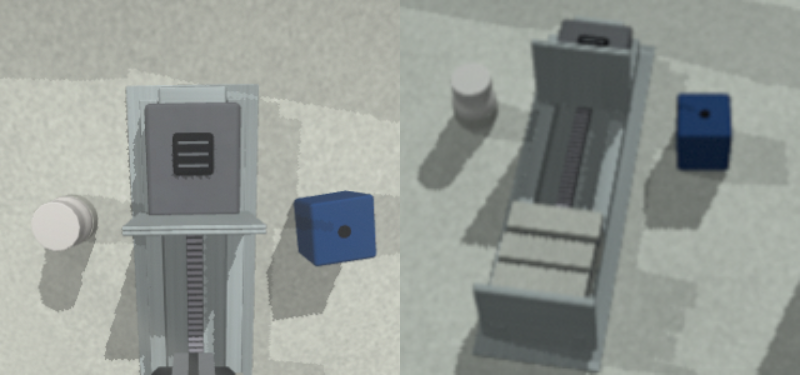

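The stop is up against the end stop with the key down. The cartons, jar and block are standing as before, and the arm is clear.

```bash
python3 -c "
from station import robot; print(robot.close_job())"
```

```text
the job is handed in; nothing more can be done
None
```

The job is done and handed in at about 16 s of the 38 s allowed. With the gripper shut, I pressed the release key down, then crossed over the plate. From there I pushed on the plate's front face, above the cartons, until the stop was home.

**Last checks:**
- **Key:** it bottomed out firmly, with the fingertips at about 64 mm and the force rising to 27 N.
- **Stop:** the fingers travelled about 111 mm, roughly 98 mm of it estimated as moving the stop. It then stopped moving with the force up to about 10 N. The last wrist picture shows the housing against the end stop.
- **Cartons, jar and block:** the last pictures show them standing as before. The last crops did not include the cup, but the arm only passed high above it on the way in.
- **Robot:** it was clear of everything at hand-in, with the wrist force back to about zero.

**Disagreements:** the first network detection of the key in the top camera was about 10 mm off. I corrected it by eye against the picture and the wrist view. The stop also travelled about 6 mm further than my estimate before contact, so I relied on the force rise rather than the estimate.

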